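Fit the temperature probe through the clamp and the jar's lid

ROBOT

A 7-joint arm with a two-finger parallel gripper is mounted at the origin on the work surface. World frame = base frame: x ahead of the robot, y to its left, z up, the work surface at z = 0. Lengths are in m, angles in degrees, forces in N, time in s.
With the tool pointing down it reaches from about 0.425 to 0.875 m from the base axis. Payload 4.7 kg.
Tool frame: the origin (TCP) lies at the very end of the fingers, on their centre line; the grasp point (between the pads) lies behind it (env.pinch_z is the z of the grasp point in the tool frame, in m); z points along the fingers, y is the direction in which the jaws open and shut (so a half turn about z gives the same grasp; the last joint's range is limited). The gripper opens to 87 mm and grips with 3 to 60 N. Pads are 19 mm wide; open, the fingers measure 117 mm over their backs; the gripper's body (75 mm by 190 mm) begins 51 mm behind the grasp point.
Start: joints at [64.177, 18.392, -4.016, 83.108, 1.295, 78.541, -3.26], TCP at [0.291, -0.581, 0.223] pointing down, gripper open.
Joint ranges: [-163.93, 163.93], [-17.29, 119.83], [-79.2, 71.16], [3.27, 140.29], [-89.18, 269.18], [5.43, 117.66], [-154.24, 154.24]. Speed limits (degrees/s): [147.25, 147.25, 180, 180, 180, 180, 180].

INTERFACE

Orientations are given as [roll, pitch, yaw] about the fixed x, y, z axes, in that order (R = Rz(yaw) Ry(pitch) Rx(roll)).
In Python, from cell import readout, read_camera, env gives the robot as it stands. The module is installed in compiled form; this text tells all that it offers.
- The arm moves only by the tool servo_tool, never from a script. Its argument "plan" is a list that holds one entry, the list of rows, each a list of 5 numbers: the finger opening in m, from 0 to 0.087, then the shift along the tool's x, y, z in m, then the turn about the tool's z in rad. In form: [[[jaw, x, y, z, yaw], ...]]. A call has 1 to 12 rows; each row is the pose to reach, as a shift and turn from the pose measured when the call began, along the tool's axes at that moment; what a row does not reach only later rows make up. A row lasts 1/12 s, in which the tool goes at most 41.7 mm and 7.16 degrees, less where a joint would pass 70% of its speed; a pose out of reach is approached as far as the arm can. A call with a gripper value outside its range is refused whole. The fingers move at their own pace and stop on an object; "force" is the grip in N (left out, the last holds). Time passes only in rows, so rows that repeat a pose let the fingers close. It gives the time, the measured TCP pose, the force and the opening at its end, in the units of the state.
- readout.get_obs(): the state, without advancing time (a new reading comes with each control period).
- read_camera(name): name is "scene" or "side" or "wrist"; returns a dict with "image" (400x640x3 uint8, red, green, blue), "range_z" (400x640 float32, m along the optical axis (not along the pixel's ray), 0 where there is no reading), "mtx" (3x3 intrinsics, pixels), "D" ([k1, k2, p1, p2, k3] as OpenCV has them; the pictures are not rectified), "camera_from_world" (4x4, takes a point from world to camera coordinates). Camera axes: x right, y up, looking along -z (the intrinsics and any distortion apply to the point x, -y, -z); pixel columns grow to the right and rows downward; lengths in m; the calibration is good to about 2 mm. A picture is of the moment at which its call begins.
- env.sign_off(): hands the job in, once; it reports no verdict.
The state is a dict: "time_s": time; "qpos": joint angles; "joint_velocities": joint speeds; "effort": joint torques, N m; "tool_pos": TCP position; "tool_rot": TCP orientation; "force": force on the tool from outside, world axes, zero at the start; "wrist_torque": the same for the moment, N m; "grip_width": finger opening in m.
Only numpy, scipy, OpenCV 4.12 (cv2) and the standard library are available. Lean on these libraries where they do the work, as an engineer would, in place of code of your own. Each camera call takes 0.05 s, during which the arm holds its last target. There are 200 camera calls.

TASK

Turn the magnetic stirrer's speed knob back to its zero stop, then take the temperature probe out of its holder and lower it through the clamp ring on the post and on through the port in the jar's lid below it. Finish while still holding the probe there, upright through both holes and not wedged, with its tip about halfway down inside the jar and its handle clear of the clamp, so that a colleague can tighten the clamp screw. Leave the bottle, the green adapter and the tip box where they stand.

Things in the scene. Friction and masses are not known exactly. Their poses are not given: they have to be found in the camera images.
- stirrer: White magnetic stirrer fixed to the bench, 250 mm (x) by 150 mm (y), housing top 38 mm above the bench. Origin: middle of its underside; z up; x points from the control end (knob at x = -75 mm) to the plate end (jar, port and clamp ring at x = +75 mm, y = 0). The clamp's thumbscrew sticks out 35 mm from the ring's axis towards -y, 151 mm above the bench.
- jar_floor (a point): Centre of the inner floor of the glass jar fixed on the stirrer, 42 mm above the bench, straight below the port. Jar: 64 mm outer diameter, 59 mm inside, walls up to 98 mm above the bench, closed by a fixed grey lid of 70 mm diameter (underside 98 mm, top 106 mm) with a raised round port in its middle. Axes as the stirrer's.
- post_top (a point): Top of the fixed 12 mm steel post beside the jar, 180 mm above the bench, the stirrer's highest point, at x = 105, y = 62 mm in the stirrer's frame. A boss head (30 x 28 x 26 mm, middle 151 mm above the bench) and a 10 mm thick arm on it carry the clamp ring over the port; its screw sticks out 34 mm towards +y. Axes as the stirrer's.
- clamp_hole (a point): Centre of the upper mouth of the aluminium clamp ring, 160 mm above the bench. The ring is 28 mm in outer diameter and 18 mm high; its vertical bore is 10 mm in diameter, with a 3 mm wide countersink at the top. Axes as the stirrer's.
- port_hole (a point): Centre of the upper mouth of the port in the jar's lid, 114 mm above the bench, on the same vertical axis as the clamp hole, 46 mm below it. The port is 26 mm in outer diameter; its bore is 11 mm in diameter with a 2 mm countersink, 16 mm long, and ends at the lid's underside. Axes as the stirrer's.
- speed_knob (a joint): Angle of the speed knob in rad: 0 at its zero stop, growing as it is turned clockwise seen from above (up to 4.7). To reset it, turn it anticlockwise seen from above until it stops. It starts between 0.5 and 1.3, turns with light friction (0.03 N m), has no spring and stays where it is left.
- knob_grip (a point): On the black knob's vertical axis at grip height, 63 mm above the bench. Skirt: 42 mm diameter, 39 to 44 mm above the bench; on it a grip bar 36 mm long, 12 mm thick, up to 71 mm. Turns with the knob: x along the bar to the end with the white pointer line, y across it, z up. At zero the pointer is at the longest scale mark, 150 deg anticlockwise (from above) from the stirrer's x.
- holder: Probe holder fixed to the bench: round dark foot of 80 mm diameter with an upright white tube of 26 mm diameter, 126 mm high, bore 10 mm. Origin: centre of its underside, on the bench; z up.
- probe: Temperature probe, 60 to 130 g: steel rod, 8 mm diameter, 120 mm long, hemispherical tip, below a collar (22 mm diameter, 4 mm high) and a grey round handle (18 mm diameter, 4 to 54 mm above the origin; end cap to 62 mm). Origin: on its axis at the collar's underside; z from tip to handle. It starts upright in the holder, collar on the holder's top; lift it 122 mm to free it.
- probe_tip (a point): Lowest point of the probe's tip, on its axis 120 mm below the probe's origin.
- bottle: Amber bottle, 68 mm diameter, 150 mm high, not part of the job. Origin: centre of its underside.
- adapter: Green centrifuge bucket adapter, 72 mm diameter, 85 mm high with a thin rod up to 115 mm, not part of the job. Origin: centre of its underside.
- tip_box: Closed box of pipette tips, 123 by 85 mm, 72 mm high, not part of the job. Origin: centre of its underside.
Things that resemble listed ones, but are neither listed nor needed, are in the scene too. There is more than one size of the probe; the one meant has the size given above.

How it is judged:
By the outcome, as a careful person would: the job done as asked, in the order asked, and still so for the second after the job is handed in, while the arm keeps its last pose, push and grip.
It also fails if it takes over 58 s, if anything falls off the work surface, if the arm or the gripper's body presses on something with over 40 N, if the wrist force passes 120 N, or if a joint passes its speed limit or range.

## Working session

There is one attempt and no reset: what is moved stays moved. The work goes in short steps, Python scripts to look and compute and a tool call to move; the robot and the scene stay as the last step left them, time stands still between calls to the robot, and variables do not carry over. Pictures are saved under pics/ and viewed, about 8 in all and at most 12, crops included, and the job is handed in when it is done.

Besides the shell and the picture viewer there is one more tool, called after "Emit:" as name(argument=value, ...) on one line, values as JSON. servo_tool: Moves the arm, as the interface text tells. Its arguments: {"type":"object","properties":{"plan":{"type":"array"},"force":{"type":"number"}},"required":["plan"]}

```bash
mkdir -p pics
cat > h.py <<'E'
import numpy as np, cv2
from cell import readout, read_camera, env
def cam(name,save=None):
    c=read_camera(name)
    if save: cv2.imwrite('pics/'+save,c['image'][:,:,::-1])
    np.savez('last_%s.npz'%name,**{k:np.array(v) for k,v in c.items()})
    return c
def load(name): return dict(np.load('last_%s.npz'%name))
def rays(c,uv):
    uv=np.asarray(uv,float).reshape(-1,1,2)
    n=cv2.undistortPoints(uv,np.array(c['mtx']),np.array(c['D'])).reshape(-1,2)
    d=np.c_[n[:,0],-n[:,1],-np.ones(len(n))]
    T=np.linalg.inv(c['camera_from_world'])
    return T[:3,3], d@T[:3,:3].T
def on_plane(c,uv,z):
    o,d=rays(c,uv); t=(z-o[2])/d[:,2]; return o+d*t[:,None]
def depth_pts(c,uv):
    uv=np.asarray(uv,int).reshape(-1,2); o,d=rays(c,uv)
    return o+d*np.asarray(c['range_z'])[uv[:,1],uv[:,0]][:,None]
def proj(c,P):
    P=np.atleast_2d(P); Q=np.c_[P,np.ones(len(P))]@np.array(c['camera_from_world']).T
    x=Q[:,:3]*[1,-1,-1]
    return cv2.projectPoints(x,np.zeros(3),np.zeros(3),np.array(c['mtx']),np.array(c['D']))[0].reshape(-1,2)
E
python3 - <<'E'
from h import *
for n in ['scene','side','wrist']:
    c=cam(n,n+'0.png'); print(n,np.linalg.inv(c['camera_from_world']).round(3).tolist(),c['mtx'][0][0], c['D'])
print(readout.get_obs(),env.pinch_z)
E
```

```text
scene [[0.236, -0.738, 0.632, 1.203], [0.972, 0.174, -0.16, -0.154], [0.008, 0.652, 0.758, 0.918], [0.0, 0.0, 0.0, 1.0]] 411.85055549689804 [-0.04497183  0.          0.          0.          0.        ]
side [[-0.902, 0.232, -0.364, 0.164], [-0.431, -0.509, 0.745, 0.832], [-0.013, 0.829, 0.559, 0.741], [0.0, 0.0, 0.0, 1.0]] 395.61625052097867 [-0.00414585  0.          0.          0.          0.        ]
wrist [[0.448, 0.864, 0.229, 0.354], [-0.894, 0.434, 0.112, -0.55], [-0.003, -0.255, 0.967, 0.383], [0.0, 0.0, 0.0, 1.0]] 354.2196262373529 [-0.07857184  0.          0.          0.          0.        ]
{'time_s': 0.15, 'qpos': array([64.17745277, 18.42809378, -4.01611292, 83.15911994,  1.29671131,
       78.53958004, -3.26030459]), 'joint_velocities': array([ 0.05574578, -0.15616216,  0.11993128, -0.22271802, -0.02061714,
       -0.0314204 , -0.04733318]), 'effort': array([-7.52455344e-04, -4.91792893e+01, -4.05041501e-01, -3.12878358e+01,
       -6.41038036e-02,  4.04409016e-02,  1.19629008e-04]), 'tool_pos': array([ 0.29112158, -0.58070114,  0.22172415]), 'tool_rot': array([-1.79918519e+02,  6.51431104e-03,  2.66325397e+01]), 'force': array([ 0.23905628, -0.18588189,  0.23043131]), 'wrist_torque': array([ 0.02555749, -0.02652772,  0.05287269]), 'grip_width': 0.08729769732966469} -0.0187
```

View pics/scene0.png

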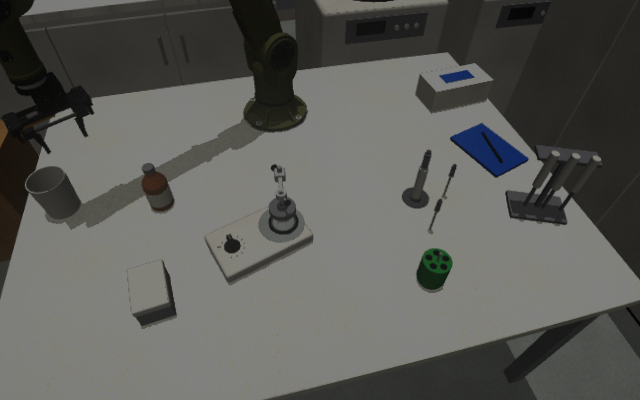

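View pics/side0.png

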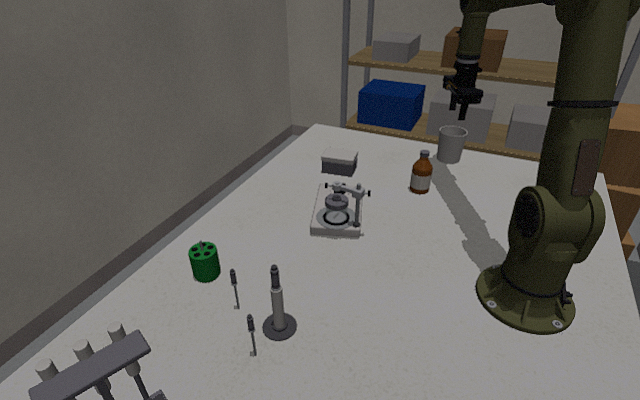

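The scene view shows the stirrer (knob 232,245; jar 283,215; post 280,170), the holder with a probe (foot 416,198; cap 427,153), two small probe-like things (438,205 and 452,170), the adapter (434,268), the bottle (157,190) and the tip box (150,290). The probe standing in the holder fits "upright in the holder". I'll confirm that with enlarged crops.

Run:
```python
from h import *
c=load('scene'); s=load('side')
def crop(c,x0,y0,x1,y1,w,h): return cv2.resize(cv2.convertScaleAbs(c['image'][y0:y1,x0:x1,::-1],alpha=1.4),(w,h),interpolation=cv2.INTER_CUBIC)
a=crop(c,200,155,320,285,480,520)
b=crop(c,395,140,475,240,320,400)[:, :]
img=np.zeros((520,800,3),np.uint8); img[:,:480]=a; img[:400,480:]=b
cv2.imwrite('pics/crop1.png',img)
# depth sanity
for n,uv in dict(tablept=(350,250),plate=(245,262),foot=(405,196),cap=(428,152),jarlid=(283,203)).items(): print(n,depth_pts(c,uv).round(4))
```

```text
tablept [[0.6328 0.0895 0.0008]]
plate [[ 0.631  -0.1856  0.0398]]
foot [[0.4904 0.3024 0.0046]]
cap [[0.505  0.3267 0.189 ]]
jarlid [[ 0.5255 -0.0654  0.113 ]]
```

View pics/crop1.png

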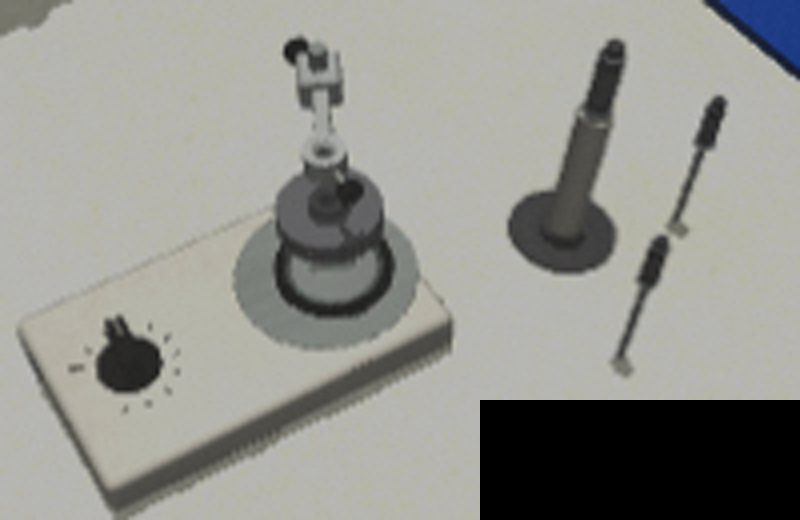

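The crop shows the ring (crop 325,150), the port beneath it, the knob pointer (115,325), the longest mark (77,368), and a probe with a collar in the white tube (605,60 to 595,115). Its cap height of 0.189 m matches 126+62 mm. The two others are thin, stand in tiny stands and are not it. Next I'll measure poses from depth.

```bash
cat >> h.py <<'E'
def cloud(c):
    v,u=np.nonzero(np.asarray(c['range_z'])>0); return depth_pts(c,np.c_[u,v]),np.c_[u,v]
def circ(p):
    A=np.c_[2*p,np.ones(len(p))]; x=np.linalg.lstsq(A,(p**2).sum(1),rcond=None)[0]; return x[:2].round(4),np.sqrt(x[2]+x[0]**2+x[1]**2).round(4)
E
python3 - <<'E'
from h import *
for n in ['scene','side']:
    c=load(n); P,uv=cloud(c)
    near=lambda xy,r:np.hypot(P[:,0]-xy[0],P[:,1]-xy[1])<r
    h=P[near((.57,-.12),.17)&(abs(P[:,2]-.038)<.003)]
    r=cv2.minAreaRect((h[:,:2]*1000).astype(np.float32)); print(n,'rect',r,len(h))
    q=near((.5255,-.0654),.06)
    for lab,lo,hi in [('ring',.157,.164),('lid',.103,.109),('port',.1115,.117)]:
        g=P[q&(P[:,2]>lo)&(P[:,2]<hi)]; 
        if len(g)>2: print(lab,len(g),g.mean(0).round(4),cv2.minEnclosingCircle((g[:,:2]*1000).astype(np.float32)))
    q=near((.503,.325),.06)
    g=P[q&(P[:,2]>.18)]; print('cap',len(g),g.mean(0).round(4),g[:,2].max())
    g=P[q&(P[:,2]>.135)&(P[:,2]<.175)];print('handle',circ(g[:,:2]))
    g=P[q&(P[:,2]>.03)&(P[:,2]<.12)]; print('tube',circ(g[:,:2]),len(g))
    g=P[q&(P[:,2]>.003)&(P[:,2]<.012)]; print('foot',cv2.minEnclosingCircle((g[:,:2]*1000).astype(np.float32)))
    d=P[near((.5,.3),.25)&(P[:,2]>.02)]
E
```

```text
scene rect ((553.1412963867188, -138.27410888671875), (150.8924102783203, 255.6407012939453), 17.684188842773438) 3069
ring 133 [ 0.5136 -0.0665  0.1597] ((515.91064453125, -63.54764938354492), 49.859962463378906)
lid 307 [ 0.5369 -0.0719  0.1058] ((531.3704833984375, -69.82640075683594), 35.51779556274414)
port 37 [ 0.5311 -0.0724  0.1136] ((530.2892456054688, -71.02114868164062), 12.916457176208496)
cap 26 [0.5029 0.3281 0.1858] 0.1907533681000747
handle (array([0.5035, 0.3292]), np.float64(0.0066))
tube (array([0.503 , 0.3301]), np.float64(0.0113)) 213
foot ((503.022705078125, 321.0570373535156), 54.52082824707031)
side rect ((553.4600830078125, -137.87820434570312), (148.51719665527344, 253.9795379638672), 18.0386905670166) 883
ring 84 [ 0.5161 -0.065   0.1595] ((517.0731811523438, -56.043373107910156), 48.80733871459961)
lid 208 [ 0.5295 -0.0658  0.1065] ((516.291748046875, -68.42597198486328), 51.370853424072266)
port 35 [ 0.5301 -0.0706  0.1138] ((504.9861755371094, -71.9166259765625), 38.77163314819336)
cap 48 [0.5022 0.3308 0.1855] 0.18983134699139437
handle (array([0.5026, 0.3305]), np.float64(0.0074))
tube (array([0.503 , 0.3297]), np.float64(0.012)) 335
foot ((501.92852783203125, 323.6796875), 58.82524490356445)
```

Emit:
servo_tool(plan=[[[0.087,0.04,-0.02,0,0],[0.087,0.08,-0.04,0,0],[0.087,0.12,-0.06,0,0],[0.087,0.16,-0.08,0,0],[0.087,0.2,-0.1,0,0],[0.087,0.24,-0.115,0,0],[0.087,0.28,-0.135,0,0],[0.087,0.32,-0.155,0,0],[0.087,0.36,-0.175,0,0],[0.087,0.4,-0.19,0,0],[0.087,0.419,-0.2,0.01,0],[0.087,0.419,-0.2,0.01,0]]], force=20)

```text
time_s: 1.15
tool_pos: [0.5799, -0.2042, 0.2108]
tool_rot: [-179.6, -0.2, 27.3]
force: [-0.4, 1.4, -1.0]
grip_width: 0.0872
```

Run:
```python
from h import *
o=readout.get_obs(); print(o['time_s'],o['tool_pos'],o['tool_rot'],o['qpos'].round(1))
c=cam('wrist','wrist1.png'); P,uv=cloud(c)
q=(np.hypot(P[:,0]-.576,P[:,1]+.214)<.05)
g=P[q&(P[:,2]>.067)&(P[:,2]<.078)]; r=cv2.minAreaRect((g[:,:2]*1000).astype(np.float32)); print('bar',len(g),r,g[:,2].mean())
g=P[q&(P[:,2]>.041)&(P[:,2]<.08)]; print('knob',cv2.minEnclosingCircle((g[:,:2]*1000).astype(np.float32)))
```

```text
1.15 [ 0.57994332 -0.20422087  0.2107928 ] [-179.64743421   -0.22287226   27.28396819] [ 34.1  15.7 -20.4  88.7   5.2  76.6 -49.6]
bar 538 ((578.5228271484375, -212.6285400390625), (36.23828125, 12.06227970123291), 14.347297668457031) 0.0703448378519929
knob ((578.6111450195312, -212.58816528320312), 20.927644729614258)
```

View pics/wrist1.png

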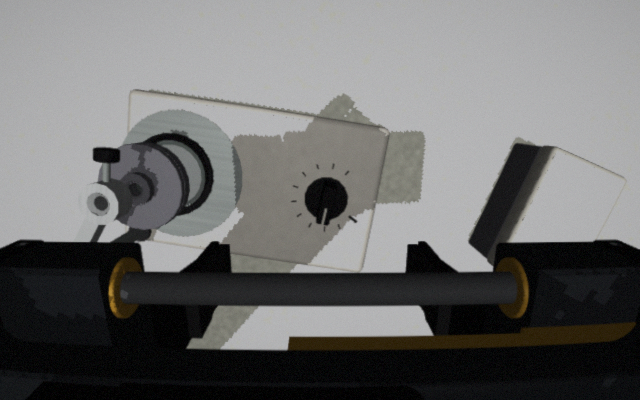

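The wrist view shows the knob at (327,200) with the pointer to (325,218). The bar measures 36.2×12.1 mm with its top at 70.3 mm, and it is 149.6 mm from the port, so these all agree. The pointer is at 194.3° and zero is at about 258°, so the turn is about 64° anticlockwise.

Emit:
servo_tool(plan=[[[0.06,-0.002,0.003,0.03,0.1],[0.05,-0.005,0.007,0.06,0.2],[0.05,-0.005,0.007,0.09,0.227],[0.05,-0.005,0.007,0.12,0.227],[0.05,-0.005,0.007,0.14,0.227],[0.05,-0.005,0.007,0.155,0.227],[0.05,-0.005,0.007,0.16,0.227],[0.05,-0.005,0.007,0.162,0.227],[0.05,-0.005,0.007,0.162,0.227]]])

```text
time_s: 1.95
tool_pos: [0.5773, -0.2144, 0.0487]
tool_rot: [-179.7, -0.0, 14.2]
force: [-0.3, 0.8, 0.2]
grip_width: 0.0504
```

Emit:
servo_tool(plan=[[[0.03,0.001,-0.001,0,0],[0.0,0.0016,-0.0014,0,0],[0.0,0.0016,-0.0014,0,0],[0.0,0.0016,-0.0014,0,0],[0.0,0.0016,-0.0014,0,0],[0.0,0.0016,-0.0014,0,-0.1],[0.0,0.0016,-0.0014,0,-0.2],[0.0,0.0016,-0.0014,0,-0.3],[0.0,0.0016,-0.0014,0,-0.4],[0.0,0.0016,-0.0014,0,-0.5],[0.0,0.0016,-0.0014,0,-0.5]]], force=15)

```text
time_s: 2.87
tool_pos: [0.5784, -0.2118, 0.049]
tool_rot: [-179.7, -0.2, 43.0]
force: [-1.6, 2.1, 2.3]
grip_width: 0.0121
```

```bash
python3 -c "
from h import *
o=readout.get_obs(); print(o['wrist_torque'],o['force'],o['qpos'].round(1))"
```

```text
[0.38266636 0.27156856 0.08000926] [-1.62015105  2.1434494   2.30012773] [ 36.3  24.1 -22.7  98.1  10.1  60.1 -36.6]
```

Gripped (12.1 mm) and turned from 14.2° to 43.0°. I'll continue to the stop near 78°.

Emit:
servo_tool(plan=[[[0.0,0,0,0,-0.1],[0.0,0,0,0,-0.2],[0.0,0,0,0,-0.3],[0.0,0,0,0,-0.4],[0.0,0,0,0,-0.5],[0.0,0,0,0,-0.56],[0.0,0,0,0,-0.6],[0.0,0,0,0,-0.63],[0.0,0,0,0,-0.65],[0.0,0,0,0,-0.65]]])

```text
time_s: 3.7
tool_pos: [0.5778, -0.2114, 0.049]
tool_rot: [-179.8, -0.4, 80.1]
force: [-3.4, 1.8, 2.5]
grip_width: 0.0125
```

```bash
python3 -c "
from h import *
o=readout.get_obs(); print(o['wrist_torque'],o['force'],o['qpos'].round(1))"
```

```text
[ 0.34687042  0.65416507 -0.31083113] [-3.39933692  1.80453837  2.4787518 ] [ 41.5  25.2 -29.3  97.9  13.4  60.7  -1.9]
```

Moment jumped by about 0.3 N m with the grip slightly forced open, so the knob is at its stop. Release, rise and check.

Emit:
servo_tool(plan=[[[0.05,0,0,0,0],[0.05,0,0,0,0],[0.05,0,0,0,0],[0.05,0,0,-0.03,0],[0.05,0,0,-0.06,0],[0.05,0,0,-0.1,0],[0.05,0,0,-0.14,0],[0.05,0,0,-0.18,0],[0.05,0,0,-0.22,0],[0.05,0,0,-0.22,0]]])

```text
time_s: 4.53
tool_pos: [0.5825, -0.2141, 0.2787]
tool_rot: [179.4, -0.2, 80.1]
force: [-0.1, 0.2, -0.3]
grip_width: 0.0499
```

Run:
```python
from h import *
c=cam('wrist','wrist2.png'); P,uv=cloud(c)
q=(np.hypot(P[:,0]-.578,P[:,1]+.212)<.05)
g=P[q&(P[:,2]>.067)&(P[:,2]<.078)]; r=cv2.minAreaRect((g[:,:2]*1000).astype(np.float32)); print('bar',len(g),r,g[:,2].mean())
q=np.hypot(P[:,0]-.53,P[:,1]+.07)<.05
for z,t,rr in [(.16,.003,.025),(.114,.002,.016),(.106,.002,.04)]:
    g=P[q&(abs(P[:,2]-z)<t)&(np.hypot(P[:,0]-.53,P[:,1]+.07)<rr)]
    if len(g)>3: print(z,len(g),cv2.minEnclosingCircle((g[:,:2]*1000).astype(np.float32)))
h=P[(abs(P[:,2]-.038)<.003)]; print(cv2.minAreaRect((h[:,:2]*1000).astype(np.float32)))
# long mark: dark pixels on housing top
gray=c['image'].mean(2)[uv[:,1],uv[:,0]]
rho=np.hypot(P[:,0]-.5785,P[:,1]+.2126); k=(rho>.023)&(rho<.04)&(P[:,2]<.043)&(P[:,2]>.033)
th=np.degrees(np.arctan2(P[:,1]+.2126,P[:,0]-.5785))%360
m=k&(gray<np.median(gray[k])*.7)
H,_=np.histogram(th[m],bins=72,range=(0,360)); R=[rho[m&(th//5==i)].max().round(4) if H[i] else 0 for i in range(72)]
print([(i*5,int(H[i]),float(R[i])) for i in range(72) if H[i]])
mm=m&(rho>.03); print('outer mark angles',np.median(th[mm]) if mm.any() else None, mm.sum())
print(proj(c,[.5303,-.071,.16]),proj(c,[.5785,-.2126,.071]))
```

```text
bar 374 ((578.5640869140625, -211.992431640625), (35.32478332519531, 11.737512588500977), 79.55513763427734) 0.07031467170994078
0.16 1064 ((524.9354858398438, -69.38387298583984), 19.84808921813965)
0.114 241 ((530.6229858398438, -69.92632293701172), 13.14411449432373)
0.106 2985 ((530.96826171875, -70.65316772460938), 34.90738296508789)
((572.2786254882812, -195.25767517089844), (148.5116424560547, 373.4147033691406), 18.171955108642578)
[(15, 4, 0.0321), (40, 6, 0.0329), (65, 1, 0.0327), (70, 3, 0.0324), (95, 5, 0.0334), (120, 5, 0.0335), (145, 2, 0.0337), (150, 2, 0.0322), (175, 4, 0.0335), (200, 4, 0.0325), (225, 1, 0.0315), (230, 3, 0.0329), (245, 2, 0.0258), (250, 1, 0.0249), (255, 18, 0.0383), (260, 3, 0.0318), (265, 2, 0.0254), (345, 3, 0.0326), (350, 3, 0.0324)]
outer mark angles 190.1849758577389 58
[[212.955992    32.43342022]] [[311.51086398 184.20824304]]
```

View pics/wrist2.png

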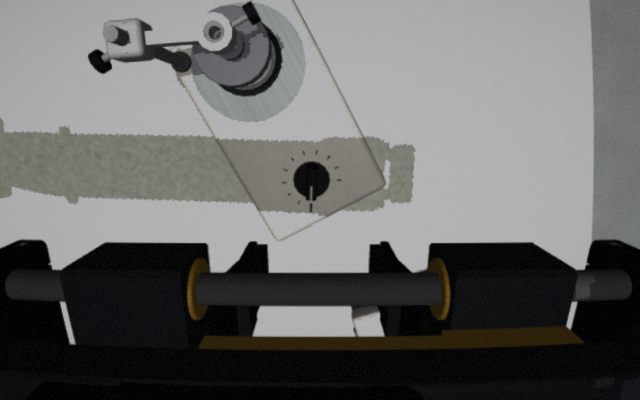

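The wrist view shows the bar at (311,182) with the pointer at the longest mark (311,207). The measured pointer angle is 259.5°, against a mark at about 258.5°, so the knob is at zero. Next I go above the probe.

Emit:
servo_tool(plan=[[[0.06,0.039,-0.013,0,0],[0.06,0.078,-0.026,0,0],[0.06,0.117,-0.039,0,0],[0.06,0.156,-0.052,0,0],[0.06,0.195,-0.065,0,0],[0.06,0.234,-0.078,0,0],[0.06,0.273,-0.09,0,0],[0.06,0.312,-0.103,0,0],[0.06,0.351,-0.116,0,0],[0.06,0.39,-0.129,0,0],[0.06,0.429,-0.142,0,0],[0.06,0.46,-0.152,0,0]]])

```text
time_s: 5.58
tool_pos: [0.5092, 0.2687, 0.2748]
tool_rot: [179.7, -0.3, 80.2]
force: [-0.5, 0.6, -0.4]
grip_width: 0.0601
```

Emit:
servo_tool(plan=[[[0.06,0.035,-0.01,0,0],[0.06,0.06,-0.02,0,0],[0.06,0.06,-0.02,0,0],[0.06,0.06,-0.02,0,0]]])

```text
time_s: 5.92
tool_pos: [0.4982, 0.3331, 0.2737]
tool_rot: [179.8, -0.3, 80.5]
force: [-0.2, -1.2, 0.1]
grip_width: 0.0601
```

Run:
```python
from h import *
o=readout.get_obs(); print(o['tool_pos'],o['tool_rot'],o['qpos'].round(1))
c=cam('wrist','wrist3.png'); P,uv=cloud(c)
q=np.hypot(P[:,0]-.503,P[:,1]-.33)
for lo,hi,rr in [(.184,.192,.015),(.135,.175,.02),(.126,.132,.015),(.03,.12,.02),(.003,.012,.045)]:
    g=P[(q<rr)&(P[:,2]>lo)&(P[:,2]<hi)]
    if len(g)>5: print(lo,len(g),g.mean(0).round(4),cv2.minEnclosingCircle((g[:,:2]*1000).astype(np.float32)),circ(g[:,:2]))
```

```text
[0.49820475 0.33312621 0.27372896] [179.77402422  -0.26841055  80.45487799] [  5.2  16.9 -51.1  85.2  13.2  83.8 -55.5]
0.184 238 [0.5023 0.3306 0.1873] ((502.3216552734375, 330.18408203125), 6.426429748535156) (array([0.5022, 0.3305]), np.float64(0.0046))
0.135 231 [0.5031 0.337  0.1563] ((502.53753662109375, 331.3089599609375), 8.907288551330566) (array([0.5023, 0.3301]), np.float64(0.0088))
0.126 142 [0.5037 0.3357 0.1287] ((502.7001037597656, 330.4676208496094), 12.44665241241455) (array([0.5025, 0.3298]), np.float64(0.0105))
0.03 324 [0.5034 0.3406 0.0804] ((502.8173828125, 332.48077392578125), 12.65562629699707) (array([0.5024, 0.3302]), np.float64(0.0127))
0.003 1744 [0.5035 0.3379 0.0046] ((502.5056457519531, 330.7077331542969), 39.84912872314453) (array([0.5026, 0.3304]), np.float64(0.0295))
```

The probe axis is (0.5024, 0.3303) and cap, handle (17.7 mm), tube and foot (79.7 mm) agree to within 0.5 mm, so the sizes match the probe meant.

Emit:
servo_tool(plan=[[[0.06,-0.002,0.004,0.02,0],[0.06,-0.002,0.0045,0.05,0],[0.06,-0.002,0.0045,0.08,0],[0.06,-0.002,0.0045,0.11,0],[0.06,-0.002,0.0045,0.125,0],[0.06,-0.002,0.0045,0.132,0],[0.06,-0.002,0.0045,0.132,0]]])

```text
time_s: 6.55
tool_pos: [0.5043, 0.326, 0.1398]
tool_rot: [179.9, -0.0, 80.1]
force: [-0.2, 0.5, 0.6]
grip_width: 0.0601
```

Emit:
servo_tool(plan=[[[0.06,0.004,-0.0025,0,0],[0.06,0.004,-0.0025,0,0],[0.06,0.004,-0.0025,0,0]]])

```text
time_s: 6.8
tool_pos: [0.5033, 0.3309, 0.1412]
tool_rot: [179.7, -0.1, 80.1]
force: [-0.4, -0.0, -0.0]
grip_width: 0.06
```

Emit:
servo_tool(plan=[[[0.03,-0.0005,-0.001,0,0],[0.01,-0.0005,-0.001,0,0],[0.0,-0.0005,-0.001,0,0],[0.0,-0.0005,-0.001,0,0],[0.0,-0.0005,-0.001,0,0],[0.0,-0.0005,-0.001,0,0],[0.0,-0.0005,-0.001,-0.01,0],[0.0,-0.0005,-0.001,-0.02,0]]], force=30)

```text
time_s: 7.47
tool_pos: [0.5017, 0.3303, 0.1614]
tool_rot: [179.8, -0.1, 80.1]
force: [0.8, -0.1, -0.2]
grip_width: 0.0171
```

Emit:
servo_tool(plan=[[[0.0,0,0,-0.02,0],[0.0,0,0,-0.04,0],[0.0,0,0,-0.06,0],[0.0,0,0,-0.08,0],[0.0,0,0,-0.1,0],[0.0,0,0,-0.12,0],[0.0,0,0,-0.14,0],[0.0,0,0,-0.16,0],[0.0,0,0,-0.18,0],[0.0,0,0,-0.18,0]]])

```text
time_s: 8.3
tool_pos: [0.502, 0.3317, 0.3468]
tool_rot: [179.5, -0.4, 80.1]
force: [0.1, 1.0, -0.1]
grip_width: 0.0173
```

Run:
```python
from h import *
o=readout.get_obs(); print(o['tool_pos'],o['tool_rot'],o['qpos'].round(1),o['force'],o['wrist_torque'])
a=cam('scene')['image']; b=cam('side')['image']
img=np.hstack([cv2.resize(a[60:260,330:530,::-1],(400,400)),cv2.resize(b[150:350,190:390,::-1],(400,400))])
cv2.imwrite('pics/lift.png',img)
```

```text
[0.5019968  0.33172528 0.34681894] [179.49234315  -0.38533616  80.11016132] [  4.6  16.2 -51.3  77.5  12.8  91.5 -55. ] [ 0.14825958  1.00188437 -0.11814988] [-0.00617152 -0.07642472  0.01282263]
```

View pics/lift.png

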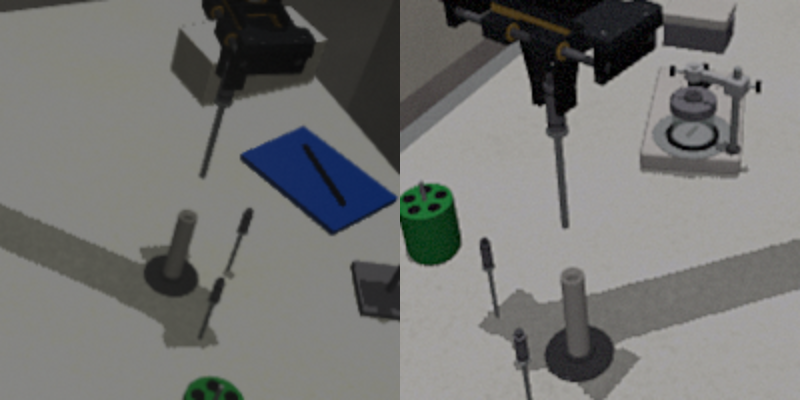

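The probe is held in both views, and its rod is clear of the empty holder (tip in the crops at about 203,177 and 565,226). I'll move it over the clamp axis.

Emit:
servo_tool(plan=[[[0.0,-0.02,0.005,0,0],[0.0,-0.055,0.0137,0,0],[0.0,-0.09,0.0225,0,0],[0.0,-0.125,0.031,0,0],[0.0,-0.16,0.04,0,0],[0.0,-0.195,0.0487,0,0],[0.0,-0.23,0.0574,0,0],[0.0,-0.265,0.066,0,0],[0.0,-0.3,0.075,0,0],[0.0,-0.335,0.0836,0,0],[0.0,-0.37,0.0924,0,0],[0.0,-0.391,0.0976,0,0]]])

```text
time_s: 9.4
tool_pos: [0.5291, -0.0766, 0.3404]
tool_rot: [179.8, -0.1, 79.8]
force: [1.0, -0.3, -1.8]
grip_width: 0.0169
```

Emit:
servo_tool(plan=[[[0.0,0,0.0,0,0],[0.0,0,0,0,0],[0.0,0,0,0,0]]])

```text
time_s: 9.65
tool_pos: [0.5287, -0.0754, 0.3396]
tool_rot: [179.9, -0.1, 79.9]
force: [0.9, 0.3, -0.5]
grip_width: 0.0174
```

```bash
cat > m.py <<'E'
from h import *
import sys
o=readout.get_obs(); print(o['time_s'],o['tool_pos'].round(4),o['tool_rot'].round(2),o['force'].round(2),o['wrist_torque'].round(3),o['grip_width'])
t=o['tool_pos']
for n in ['scene','side']:
    c=cam(n); P,uv=cloud(c); q=np.hypot(P[:,0]-t[0],P[:,1]-t[1])<.016
    cz=np.array(np.linalg.inv(c['camera_from_world']))[:2,3]
    lo=max(t[2]-.135,.165); R=P[q&(P[:,2]>lo)&(P[:,2]<t[2]-.022)]
    if len(R)>10:
        # rod surface -> axis: visible side mean is ~ r*0.8 toward camera
        v=cz-t[:2]; v/=np.linalg.norm(v)
        A=np.c_[np.ones(len(R)),R[:,2]-lo]; k=np.linalg.lstsq(A,R[:,:2]-v*.0033,rcond=None)[0]
        print(n,'rod n',len(R),'zmin',R[:,2].min().round(4),'axis at z=%.3f'%lo,k[0].round(4),'tilt deg',np.degrees(k[1]).round(2))
    g=P[(np.hypot(P[:,0]-.531,P[:,1]+.07)<.0165)&(abs(P[:,2]-.16)<.002)]
    print(n,'ring',len(g),g.mean(0).round(4),cv2.minEnclosingCircle((g[:,:2]*1000).astype(np.float32)), 'rows',proj(c,[.5309,-.0702,.16]).round(0))
a=load('scene')['image'];b=load('side')['image']
pa=proj(load('scene'),[.5309,-.0702,.17])[0].astype(int);pb=proj(load('side'),[.5309,-.0702,.17])[0].astype(int)
f=lambda i,p:cv2.resize(i[p[1]-40:p[1]+40,p[0]-40:p[0]+40,::-1],(400,400),interpolation=cv2.INTER_CUBIC)
cv2.imwrite('pics/'+sys.argv[1],np.hstack([f(a,pa),f(b,pb)]))
E
python3 m.py over.png
```

```text
9.65 [ 0.5287 -0.0754  0.3396] [ 1.7995e+02 -1.2000e-01  7.9850e+01] [ 0.85  0.28 -0.47] [ 0.083 -0.051  0.004] 0.01736238292852634
scene rod n 142 zmin 0.2058 axis at z=0.205 [ 0.5265 -0.0745] tilt deg [ 1.91 -0.36]
scene ring 56 [ 0.531  -0.0694  0.16  ] ((529.7406616210938, -70.09266662597656), 14.90891170501709) rows [[281. 193.]]
side rod n 123 zmin 0.2069 axis at z=0.205 [ 0.5324 -0.0765] tilt deg [-1.42  1.08]
side ring 33 [ 0.5306 -0.0694  0.1602] ((531.7056274414062, -68.49507141113281), 14.283447265625) rows [[337. 183.]]
```

View pics/over.png

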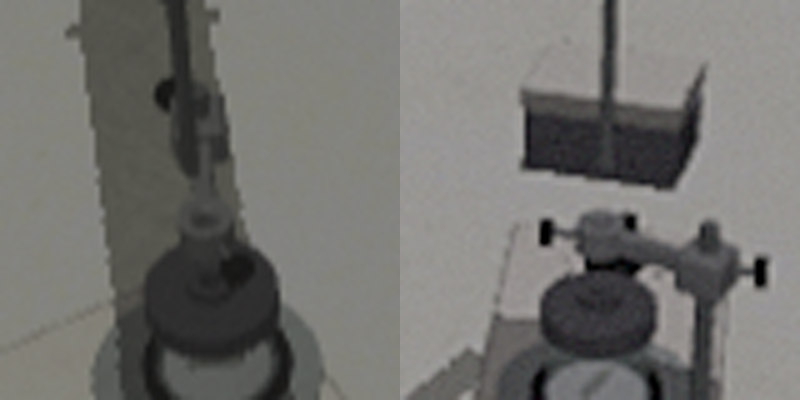

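```bash
cat > ax.py <<'E'
from h import *
def planes(lo,hi,fresh=True):
    t=readout.get_obs()['tool_pos']; N=[];O=[]
    for n in ['scene','side']:
        c=cam(n) if fresh else load(n); P,uv=cloud(c)
        m=(np.hypot(P[:,0]-t[0],P[:,1]-t[1])<.02)&(P[:,2]>lo)&(P[:,2]<hi)
        Q=uv[m]; rows=np.unique(Q[:,1]); cen=np.array([[Q[Q[:,1]==r,0].mean(),r] for r in rows[1:-1]])
        w=[(Q[:,1]==r).sum() for r in rows[1:-1]]
        k=np.polyfit(cen[:,1],cen[:,0],1); res=np.std(cen[:,0]-np.polyval(k,cen[:,1]))
        ends=np.array([[np.polyval(k,r),r] for r in cen[[0,-1],1]]); o,d=rays(c,ends)
        nn=np.cross(d[0],d[1]); N.append(nn/np.linalg.norm(nn)); O.append(o); print(n,'rows',len(cen),'w',np.mean(w).round(1),'res',res.round(2))
    return np.array(N),np.array([N[0]@O[0],N[1]@O[1]])
def axis(N,b,z): return np.linalg.solve(N[:,:2],b-N[:,2]*z)
if __name__=='__main__':
    import sys
    o=readout.get_obs(); t=o['tool_pos']; print(o['time_s'],t.round(4),o['tool_rot'].round(2),o['force'].round(2),o['wrist_torque'].round(3))
    lo=max(float(sys.argv[1]) if len(sys.argv)>1 else .165,t[2]-.13)
    N,b=planes(lo,t[2]-.022)
    for z in (t[2]-.135,.16,.114,t[2]-.0187): print('z %.3f'%z,axis(N,b,z).round(4))
    d=(axis(N,b,.3)-axis(N,b,.2))/.1; print('tilt deg',np.degrees(d).round(2))
    ya=np.radians(o['tool_rot'][2]); zz=float(sys.argv[2]) if len(sys.argv)>2 else t[2]-.135
    e=np.array([.5308,-.0700])-axis(N,b,zz); print('correct at %.3f tool x,y'%zz,(e@[np.cos(ya),np.sin(ya)]).round(4),(e@[np.sin(ya),-np.cos(ya)]).round(4))
E
python3 ax.py
```

```text
9.75 [ 0.529  -0.0743  0.3403] [ 1.7987e+02 -9.0000e-02  8.0000e+01] [ 0.35  0.37 -0.64] [ 0.053 -0.08  -0.022]
scene rows 34 w 3.9 res 0.18
side rows 35 w 3.3 res 0.29
z 0.205 [ 0.5319 -0.074 ]
z 0.160 [ 0.5326 -0.0739]
z 0.114 [ 0.5334 -0.0738]
z 0.322 [ 0.53   -0.0743]
tilt deg [-0.95 -0.14]
correct at 0.205 tool x,y 0.0037 -0.0018
```

Emit:
servo_tool(plan=[[[0.0,0.002,-0.001,0.005,0],[0.0,0.0037,-0.0015,0.015,0],[0.0,0.0037,-0.0015,0.025,0],[0.0,0.0037,-0.0015,0.03,0],[0.0,0.0037,-0.0015,0.03,0],[0.0,0.0037,-0.0015,0.03,0]]])

```text
time_s: 10.35
tool_pos: [0.5281, -0.0708, 0.3099]
tool_rot: [179.9, -0.1, 80.0]
force: [0.0, 0.5, -0.1]
grip_width: 0.0171
```

```bash
python3 ax.py .172 .165; python3 m.py near.png | grep ring
```

```text
10.35 [ 0.5281 -0.0708  0.3099] [ 1.799e+02 -6.000e-02  7.997e+01] [ 0.05  0.53 -0.1 ] [ 0.024 -0.091 -0.012]
scene rows 32 w 3.8 res 0.36
side rows 34 w 3.3 res 0.14
z 0.175 [ 0.5293 -0.0708]
z 0.160 [ 0.5291 -0.0708]
z 0.114 [ 0.5285 -0.0709]
z 0.291 [ 0.5307 -0.0705]
tilt deg [0.7  0.14]
correct at 0.165 tool x,y 0.0011 0.0015
scene ring 50 [ 0.5324 -0.0699  0.1597] ((531.2009887695312, -69.16520690917969), 14.258090019226074) rows [[281. 193.]]
side ring 38 [ 0.5297 -0.068   0.1597] ((529.350341796875, -69.40371704101562), 15.60925006866455) rows [[337. 183.]]
```

View pics/near.png

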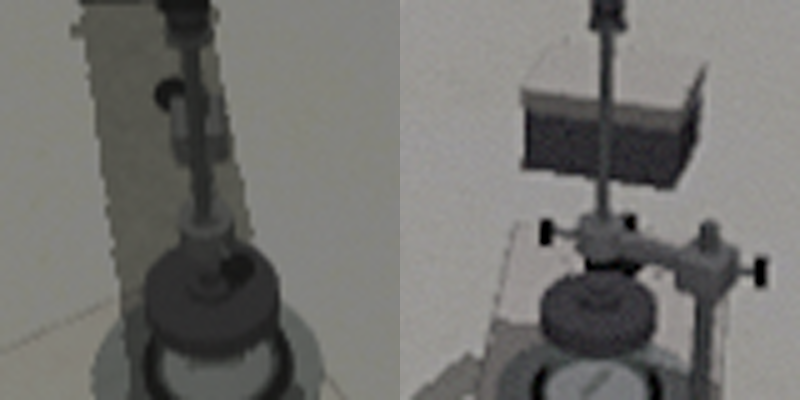

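Both views show the rod above the ring (crop tip 203,225 and 603,215). The apparent tilt changes sign between measurements, so it's noise. I'll make a 1 mm correction and descend into the ring gently.

Emit:
servo_tool(plan=[[[0.0,0.001,0.0012,0,0],[0.0,0.001,0.0012,0.005,0],[0.0,0.001,0.0012,0.01,0],[0.0,0.001,0.0012,0.015,0],[0.0,0.001,0.0012,0.019,0],[0.0,0.001,0.0012,0.023,0],[0.0,0.001,0.0012,0.027,0],[0.0,0.001,0.0012,0.027,0]]])

```text
time_s: 11.22
tool_pos: [0.5296, -0.0701, 0.2829]
tool_rot: [179.9, -0.1, 80.0]
force: [0.5, -0.1, -0.9]
grip_width: 0.0172
```

```bash
python3 ax.py .168 .155
```

```text
11.2167 [ 0.5296 -0.0701  0.2829] [ 1.7988e+02 -7.0000e-02  7.9970e+01] [ 0.53 -0.14 -0.87] [ 0.004 -0.022  0.003]
scene rows 27 w 3.9 res 0.19
side rows 28 w 3.2 res 0.24
z 0.148 [ 0.5317 -0.0698]
z 0.160 [ 0.5317 -0.0698]
z 0.114 [ 0.5315 -0.0697]
z 0.264 [ 0.5323 -0.0701]
tilt deg [ 0.29 -0.17]
correct at 0.155 tool x,y -0.0004 -0.0009
```

The tip is at about 0.148 m, 12 mm into the ring, with no side force. Continue.

Emit:
servo_tool(plan=[[[0.0,0,-0.0003,0.004,0],[0.0,0,-0.0003,0.009,0],[0.0,0,-0.0003,0.014,0],[0.0,0,-0.0003,0.019,0],[0.0,0,-0.0003,0.024,0],[0.0,0,-0.0003,0.028,0],[0.0,0,-0.0003,0.028,0]]])

```text
time_s: 11.9
tool_pos: [0.5293, -0.07, 0.2547]
tool_rot: [179.9, -0.1, 80.0]
force: [-0.8, -0.6, -0.8]
grip_width: 0.0173
```

```bash
python3 ax.py .166 .114; python3 m.py ring.png | grep ring
```

```text
11.9 [ 0.5293 -0.07    0.2547] [ 1.7991e+02 -7.0000e-02  7.9970e+01] [-0.8  -0.62 -0.79] [ 0.02  -0.042  0.006]
scene rows 19 w 4.0 res 0.17
side rows 19 w 3.4 res 0.14
z 0.120 [ 0.5316 -0.0697]
z 0.160 [ 0.5317 -0.0698]
z 0.114 [ 0.5316 -0.0697]
z 0.236 [ 0.5319 -0.07  ]
tilt deg [ 0.14 -0.17]
correct at 0.114 tool x,y -0.0004 -0.0007
scene ring 47 [ 0.5319 -0.0694  0.1602] ((529.993408203125, -70.33535766601562), 14.343742370605469) rows [[281. 193.]]
side ring 31 [ 0.5298 -0.0677  0.1603] ((530.6539916992188, -70.53964233398438), 14.476195335388184) rows [[337. 183.]]
```

View pics/ring.png

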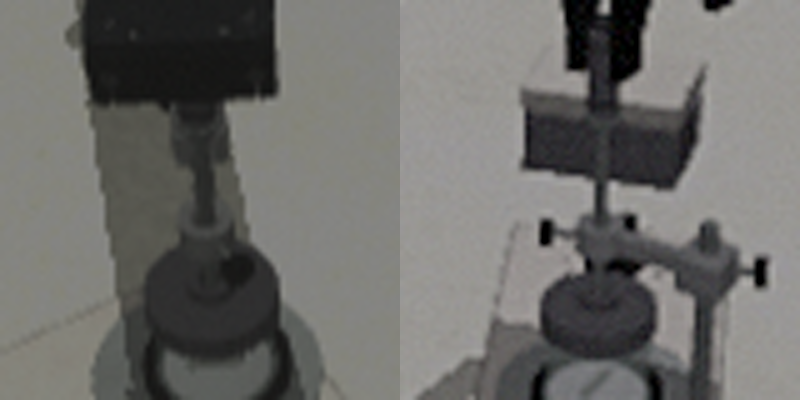

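The rod enters the ring's mouth (crop 205,215) and continues below it to the port, upright. The tip is at about 0.120 m and there is no contact force. Next I go into the port, then down to a tip height of 0.07 m (TCP about 0.205).

Emit:
servo_tool(plan=[[[0.0,0,-0.0004,0.004,0],[0.0,0,-0.0004,0.008,0],[0.0,0,-0.0004,0.012,0],[0.0,0,-0.0004,0.016,0],[0.0,0,-0.0004,0.02,0],[0.0,0,-0.0004,0.02,0]]])

```text
time_s: 12.6
tool_pos: [0.5291, -0.0699, 0.2349]
tool_rot: [179.9, -0.1, 80.0]
force: [-0.2, 0.6, -1.7]
grip_width: 0.0168
```

```bash
python3 ax.py .166 .114
```

```text
12.6 [ 0.5291 -0.0699  0.2349] [ 1.7988e+02 -7.0000e-02  7.9970e+01] [-0.24  0.57 -1.68] [-0.015 -0.049 -0.03 ]
scene rows 13 w 4.1 res 0.22
side rows 14 w 3.8 res 0.14
z 0.100 [ 0.5323 -0.0693]
z 0.160 [ 0.5317 -0.0697]
z 0.114 [ 0.5322 -0.0694]
z 0.216 [ 0.5312 -0.0701]
tilt deg [-0.58 -0.39]
correct at 0.114 tool x,y -0.0009 -0.0013
```

Emit:
servo_tool(plan=[[[0.0,0,0,0.005,0],[0.0,0,0,0.01,0],[0.0,0,0,0.015,0],[0.0,0,0,0.02,0],[0.0,0,0,0.025,0],[0.0,0,0,0.029,0],[0.0,0,0,0.029,0],[0.0,0,0,0.029,0]]])

```text
time_s: 13.37
tool_pos: [0.5296, -0.0699, 0.2066]
tool_rot: [179.8, -0.1, 80.0]
force: [-0.9, 0.4, -0.4]
grip_width: 0.0169
```

```bash
python3 m.py final.png
python3 - <<'E'
from h import *
t=readout.get_obs()['tool_pos']
for n in ['scene','side']:
    c=load(n);P,uv=cloud(c); g=P[(np.hypot(P[:,0]-t[0],P[:,1]-t[1])<.02)&(P[:,2]>.165)&(P[:,2]<.202)]
    for z in np.arange(.166,.202,.004):
        k=g[abs(g[:,2]-z)<.002]; 
        if len(k): print(n,z.round(3),len(k),(np.ptp(k[:,:2],axis=0)*1e3).round(1))
E
```

```text
13.3667 [ 0.5296 -0.0699  0.2066] [ 1.7984e+02 -8.0000e-02  7.9970e+01] [-0.92  0.38 -0.42] [ 0.009 -0.077  0.003] 0.01694239112858047
scene rod n 28 zmin 0.1659 axis at z=0.165 [ 0.5298 -0.0686] tilt deg [ 9.7  -4.34]
scene ring 41 [ 0.5335 -0.0709  0.1598] ((531.7714233398438, -70.59442138671875), 13.864959716796875) rows [[281. 193.]]
side rod n 23 zmin 0.1658 axis at z=0.165 [ 0.5325 -0.0721] tilt deg [-6.48 18.35]
side ring 34 [ 0.5299 -0.0679  0.1602] ((531.015869140625, -69.35835266113281), 13.994641304016113) rows [[337. 183.]]
scene 0.166 3 [3.2 3.1]
scene 0.17 1 [0. 0.]
scene 0.178 9 [10.8 18.1]
scene 0.182 12 [11.1 17.6]
scene 0.186 12 [ 8.8 16. ]
scene 0.19 4 [3.1 9.4]
scene 0.194 1 [0. 0.]
side 0.166 4 [5.5 3.4]
side 0.17 3 [3.9 5.4]
side 0.178 6 [15.9  9.4]
side 0.182 10 [17.5  8.5]
side 0.186 10 [17.5 11.2]
side 0.19 9 [16.1  7. ]
side 0.194 7 [16.5 13.7]
side 0.198 8 [11.7  9.2]
```

View pics/final.png

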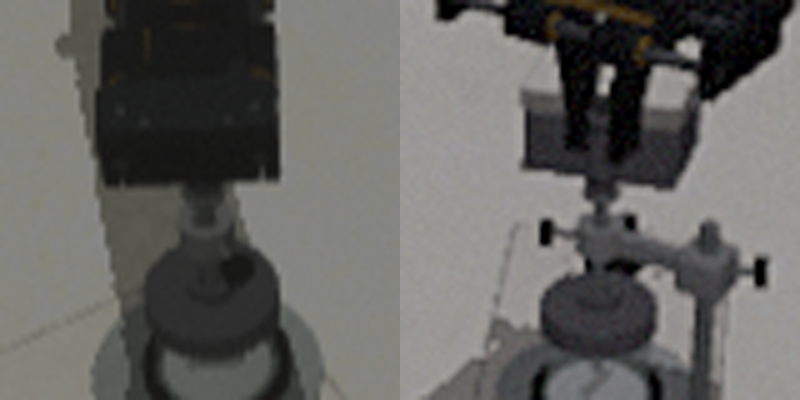

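The collar (crop scene 207,210; side 600,195) sits at about 0.176 m instead of the expected 0.192, so the probe hangs lower in the grip than I assumed. I'll measure its height before correcting.

```bash
cat > col.py <<'E'
from h import *
o=readout.get_obs(); t=o['tool_pos']; print(o['time_s'],t.round(4),o['tool_rot'].round(2),o['force'].round(2),o['wrist_torque'].round(3),o['grip_width'].round(4))
X=np.array([.5308,-.07])
for n in ['scene','side']:
    c=cam(n); R=np.asarray(c['range_z']); T=np.linalg.inv(c['camera_from_world']); v=T[:2,3]-X; v/=np.linalg.norm(v)
    P,uv=cloud(c); m=(np.hypot(*(P[:,:2]-X).T)<.02)&(P[:,2]>.155)&(P[:,2]<t[2])
    Q=uv[m]
    for r in np.unique(Q[:,1]):
        k=Q[Q[:,1]==r]; u=k[:,0]; 
        # height of this row on the vertical plane 9 mm in front of the axis, facing the camera
        o3,d=rays(c,[[u.mean(),r]]); s=((X+v*.009-o3[:2])@v)/(d[0,:2]@v); s2=((X+v*.004-o3[:2])@v)/(d[0,:2]@v)
        print(n,r,'w',len(u),'z(9mm) %.4f z(4mm) %.4f'%((o3+s*d[0])[2],(o3+s2*d[0])[2]),'bright',c['image'][r,int(u.mean())].mean().round(0))
E
python3 col.py
```

```text
Traceback (most recent call last):
  File "col.py", line 2, in <module>
    o=readout.get_obs(); t=o['tool_pos']; print(o['time_s'],t.round(4),o['tool_rot'].round(2),o['force'].round(2),o['wrist_torque'].round(3),o['grip_width'].round(4))
                                                                                                                                             ^^^^^^^^^^^^^^^^^^^^^
AttributeError: 'float' object has no attribute 'round'
```

```bash
sed -i "s/o\['grip_width'\].round(4)/o['grip_width']/" col.py; python3 col.py
```

```text
13.4667 [ 0.5299 -0.0699  0.2071] [ 1.7978e+02 -7.0000e-02  7.9980e+01] [ 0.59 -0.47 -1.04] [ 0.013 -0.066  0.003] 0.017008236739325108
scene 186 w 8 z(9mm) 0.1937 z(4mm) 0.1883 bright 32.0
scene 187 w 9 z(9mm) 0.1903 z(4mm) 0.1849 bright 33.0
scene 188 w 8 z(9mm) 0.1867 z(4mm) 0.1812 bright 42.0
scene 189 w 8 z(9mm) 0.1831 z(4mm) 0.1776 bright 47.0
scene 190 w 9 z(9mm) 0.1794 z(4mm) 0.1739 bright 40.0
scene 191 w 10 z(9mm) 0.1760 z(4mm) 0.1704 bright 44.0
scene 192 w 11 z(9mm) 0.1722 z(4mm) 0.1666 bright 42.0
scene 193 w 10 z(9mm) 0.1685 z(4mm) 0.1629 bright 43.0
scene 194 w 10 z(9mm) 0.1650 z(4mm) 0.1593 bright 56.0
scene 195 w 11 z(9mm) 0.1613 z(4mm) 0.1556 bright 72.0
scene 196 w 8 z(9mm) 0.1577 z(4mm) 0.1520 bright 63.0
scene 197 w 8 z(9mm) 0.1540 z(4mm) 0.1483 bright 52.0
side 170 w 4 z(9mm) 0.2071 z(4mm) 0.2044 bright 46.0
side 171 w 6 z(9mm) 0.2040 z(4mm) 0.2012 bright 48.0
side 172 w 7 z(9mm) 0.2009 z(4mm) 0.1981 bright 46.0
side 173 w 7 z(9mm) 0.1977 z(4mm) 0.1949 bright 50.0
side 174 w 7 z(9mm) 0.1945 z(4mm) 0.1917 bright 53.0
side 175 w 7 z(9mm) 0.1913 z(4mm) 0.1885 bright 34.0
side 176 w 7 z(9mm) 0.1881 z(4mm) 0.1852 bright 37.0
side 177 w 7 z(9mm) 0.1849 z(4mm) 0.1820 bright 44.0
side 178 w 7 z(9mm) 0.1817 z(4mm) 0.1788 bright 64.0
side 179 w 3 z(9mm) 0.1784 z(4mm) 0.1755 bright 68.0
side 180 w 3 z(9mm) 0.1752 z(4mm) 0.1722 bright 60.0
side 181 w 7 z(9mm) 0.1719 z(4mm) 0.1690 bright 55.0
side 182 w 9 z(9mm) 0.1686 z(4mm) 0.1657 bright 58.0
side 183 w 9 z(9mm) 0.1654 z(4mm) 0.1624 bright 55.0
side 184 w 10 z(9mm) 0.1621 z(4mm) 0.1591 bright 65.0
side 185 w 11 z(9mm) 0.1588 z(4mm) 0.1558 bright 88.0
side 186 w 9 z(9mm) 0.1555 z(4mm) 0.1525 bright 81.0
```

The collar's underside is at 0.178–0.181 m in both views, so the tip is near 0.059 m. I'll raise 11 mm with a firmer grip, then recheck for slip.

Emit:
servo_tool(plan=[[[0.0,0,0,0,0],[0.0,0,0,0,0],[0.0,0,0,-0.004,0],[0.0,0,0,-0.008,0],[0.0,0,0,-0.011,0],[0.0,0,0,-0.011,0],[0.0,0,0,-0.011,0]]], force=45)

```text
time_s: 14.15
tool_pos: [0.5302, -0.0699, 0.2186]
tool_rot: [179.7, -0.1, 80.0]
force: [0.3, 0.1, -2.0]
grip_width: 0.017
```

```bash
python3 col.py | grep -v "scene 19[4-9]\|side 18[4-9]"; python3 ax.py .164 .16
```

```text
14.15 [ 0.5302 -0.0699  0.2186] [ 1.7972e+02 -6.0000e-02  7.9970e+01] [ 0.34  0.1  -2.  ] [-0.032 -0.067 -0.003] 0.016965373560638996
scene 182 w 8 z(9mm) 0.2076 z(4mm) 0.2023 bright 30.0
scene 183 w 9 z(9mm) 0.2043 z(4mm) 0.1989 bright 30.0
scene 184 w 9 z(9mm) 0.2008 z(4mm) 0.1955 bright 37.0
scene 185 w 9 z(9mm) 0.1974 z(4mm) 0.1920 bright 41.0
scene 186 w 7 z(9mm) 0.1939 z(4mm) 0.1884 bright 48.0
scene 187 w 5 z(9mm) 0.1903 z(4mm) 0.1849 bright 43.0
scene 188 w 4 z(9mm) 0.1867 z(4mm) 0.1812 bright 44.0
scene 189 w 7 z(9mm) 0.1830 z(4mm) 0.1775 bright 41.0
scene 190 w 9 z(9mm) 0.1794 z(4mm) 0.1739 bright 43.0
scene 191 w 10 z(9mm) 0.1760 z(4mm) 0.1704 bright 42.0
scene 192 w 11 z(9mm) 0.1722 z(4mm) 0.1666 bright 42.0
scene 193 w 11 z(9mm) 0.1686 z(4mm) 0.1630 bright 43.0
side 165 w 1 z(9mm) 0.2227 z(4mm) 0.2201 bright 42.0
side 166 w 3 z(9mm) 0.2197 z(4mm) 0.2170 bright 51.0
side 167 w 5 z(9mm) 0.2166 z(4mm) 0.2139 bright 43.0
side 168 w 6 z(9mm) 0.2135 z(4mm) 0.2108 bright 46.0
side 169 w 7 z(9mm) 0.2104 z(4mm) 0.2076 bright 51.0
side 170 w 7 z(9mm) 0.2072 z(4mm) 0.2044 bright 53
[... 328 characters left out ...]
7 w 3 z(9mm) 0.1849 z(4mm) 0.1820 bright 47.0
side 178 w 3 z(9mm) 0.1817 z(4mm) 0.1788 bright 57.0
side 179 w 3 z(9mm) 0.1784 z(4mm) 0.1755 bright 56.0
side 180 w 3 z(9mm) 0.1752 z(4mm) 0.1722 bright 57.0
side 181 w 7 z(9mm) 0.1719 z(4mm) 0.1690 bright 54.0
side 182 w 9 z(9mm) 0.1686 z(4mm) 0.1657 bright 50.0
side 183 w 9 z(9mm) 0.1654 z(4mm) 0.1624 bright 54.0
14.25 [ 0.5299 -0.0699  0.2182] [ 1.7977e+02 -7.0000e-02  7.9970e+01] [ 0.34  0.64 -0.78] [ 0.024 -0.097  0.043]
scene rows 9 w 4.7 res 0.42
side rows 9 w 3.9 res 0.18
z 0.083 [ 0.5371 -0.0721]
z 0.160 [ 0.5325 -0.07  ]
z 0.114 [ 0.5353 -0.0713]
z 0.199 [ 0.5301 -0.069 ]
tilt deg [-3.45  1.54]
correct at 0.160 tool x,y -0.0003 -0.0017
```

The collar rose with the tool to about 0.191 m in both views, so the tip is at about 0.071 m against a target of 0.070. The collar is about 31 mm above the ring, and forces are at noise level. I'll do a short hold to check for slip, check the bystanders, and hand in.

Emit:
servo_tool(plan=[[[0.0,0,0,0,0],[0.0,0,0,0,0],[0.0,0,0,0,0],[0.0,0,0,0,0],[0.0,0,0,0,0],[0.0,0,0,0,0],[0.0,0,0,0,0],[0.0,0,0,0,0],[0.0,0,0,0,0],[0.0,0,0,0,0]]])

```text
time_s: 15.18
tool_pos: [0.5298, -0.0699, 0.218]
tool_rot: [179.8, -0.1, 80.0]
force: [-0.8, -0.8, 0.3]
grip_width: 0.017
```

```bash
python3 col.py | grep "^1\|side 17[3-7]\|scene 18[5-8]"
python3 - <<'E'
from h import *
c=cam('scene'); P,uv=cloud(c)
def box(n,u0,u1,v0,v1):
    old=cv2.imread('pics/scene0.png')[v0:v1,u0:u1].astype(int).mean(2); new=c['image'][v0:v1,u0:u1].mean(2)
    print(n,'edge shift px',cv2.phaseCorrelate(old.astype(np.float32),new.astype(np.float32)))
box('adapter',410,460,245,295); box('tipbox',120,185,255,325); box('bottle',135,180,160,215)
q=(np.hypot(P[:,0]-.578,P[:,1]+.212)<.025)&(P[:,2]>.066)&(P[:,2]<.078)
print('bar',cv2.minAreaRect((P[q][:,:2]*1000).astype(np.float32)))
E
```

```text
15.1833 [ 0.5298 -0.0699  0.218 ] [ 1.7979e+02 -7.0000e-02  7.9970e+01] [-0.79 -0.81  0.29] [-0.029 -0.046  0.001] 0.01702861925755279
scene 185 w 9 z(9mm) 0.1974 z(4mm) 0.1920 bright 41.0
scene 186 w 6 z(9mm) 0.1938 z(4mm) 0.1884 bright 46.0
scene 187 w 5 z(9mm) 0.1903 z(4mm) 0.1849 bright 42.0
scene 188 w 4 z(9mm) 0.1867 z(4mm) 0.1812 bright 44.0
side 173 w 8 z(9mm) 0.1977 z(4mm) 0.1949 bright 44.0
side 174 w 7 z(9mm) 0.1945 z(4mm) 0.1917 bright 51.0
side 175 w 6 z(9mm) 0.1914 z(4mm) 0.1885 bright 61.0
side 176 w 3 z(9mm) 0.1881 z(4mm) 0.1852 bright 47.0
side 177 w 2 z(9mm) 0.1849 z(4mm) 0.1820 bright 50.0
adapter edge shift px ((0.0013759311301626553, 0.011137148659759788), 0.9788727272033692)
tipbox edge shift px ((-0.006963590098941097, 0.0034074431056296817), 0.9971332564766024)
bottle edge shift px ((0.5499245362965723, -0.0911916411155822), 0.7761007344281232)
bar ((577.4349365234375, -212.53810119628906), (36.070762634277344, 14.381523132324219), 76.69258880615234)
```

```bash
python3 -c "
from h import *
print(env.sign_off())"
```

```text
the job is handed in; nothing more can be done
None
```

I turned the knob back to its zero stop, then took the probe from its holder and lowered it through the clamp ring and the lid port. The job was handed in at about 15 s, with the probe still held there.

**Last checks**
- **Knob:** the wrist moment jumped at the stop. Afterwards the pointer read about 259.5° with the longest mark at about 258.5°. A coarser last scene reading gave 256.7°, which I put down to that view's resolution.
- **Probe height:** the collar's underside was at about 0.191 m in both views, so the tip is at about 0.071 m (halfway would be 0.070 m). The collar and handle are about 31 mm above the ring. It did not slip during a 0.8 s hold.
- **Not wedged:** the wrist force was about 1 N (noise), and the probe moved up and down without resistance.
- **Bystanders:** the adapter and tip box shifted less than 0.02 px. The bottle's picture gave 0.55 px with a weak match. I think that is the arm's changed shadow, because the fingers passed well above it.

**What disagreed**
- The probe hung about 13 mm lower in the grip than planned. I saw this in the pictures, raised it 11 mm and increased the grip to 45 N.
- The final tilt fit (about -3.5°) had too little visible rod to trust. Fits made during insertion gave 0.1° to 0.7°.

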